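# Press the glass home in a watch case

## Robot

A 6-joint arm with a two-finger parallel gripper is mounted at the origin on the work surface. World frame = base frame: x ahead of the robot, y to its left, z up, the work surface at z = 0. Lengths are in m, angles in rad, forces in N, time in s.
With the tool pointing down it reaches from about 0.25 to 0.725 m from the base axis. Payload 4 kg.
Tool frame: the origin (TCP) lies between the finger pads; the fingertips stand 8 mm ahead of it and the grasp point (between the pads) lies 11 mm behind it; z points along the fingers, y is the direction in which the jaws open and shut (so a half turn about z gives the same grasp; the last joint's range is limited). The gripper opens to 85 mm and grips with 20 to 120 N. Pads are 22 mm wide; open, the fingers measure 114 mm over their backs; the gripper's body (76 mm by 85 mm) begins 54 mm behind the grasp point. The pads swing forward as they close: fully open they stand 13 mm farther back than shut.
Start: joints at [-1.161, 0.241, 0.005, 1.335, 0, 1.571], TCP at [0.199, -0.459, 0.239] pointing down, gripper open.
Joint ranges: [-2.72, 2.72], [-1.05, 1.87], [-1.09, 1.28], [-1.99, 2.15], [-1.42, 1.44], [-3.14, 3.14]. Speed limits (rad/s): [2.79, 2.79, 3.14, 3.14, 3.14, 3.14].

## Interface

Orientations are given as a unit quaternion [x, y, z, w].
In Python, from workcell import * gives the robot as it stands.
- The arm moves only by the tool send_rows, never from a script. Its argument "increments" is a list that holds one entry, the list of rows, each a list of 6 numbers: the shift along the tool's x, y, z in units of 50 mm (1.0 is 50 mm), then the turn, a rotation vector about the tool's x, y, z in units of 10 degrees (1.0 is 10 degrees). In form: [[[x, y, z, ax, ay, az], ...]]. A call has 1 to 8 rows; each row shifts and turns the commanded pose from where the row before left it, along the tool's axes as they then stand; what a row does not reach is not made up. A row lasts 1/8 s, in which the tool goes at most 62.5 mm and 10.7 degrees, less where a joint would pass 70% of its speed; a pose out of reach is approached as far as the arm can. A call with a number of a shift or a turn outside -1 to 1 is refused whole. A call with a gripper value outside its range is refused whole. "grip" is the closure, from 0 (fully open) to 1 (shut), set as the call begins (left out, the last holds). The fingers move at their own pace and stop on an object; the grip force is fixed at half the most. Time passes only in rows, so rows that do not move let the fingers close. It gives the time, the measured TCP pose, the force and the opening at its end, in the units of the state.
- get_obs(): the state, without advancing time (a new reading comes with each control period).
- camera(name): name is "side" or "top"; returns a dict with "color" (420x560x3 uint8, red, green, blue), "z_map" (420x560 float32, m along the optical axis (not along the pixel's ray), 0 where there is no reading), "intrinsics" (3x3 intrinsics, pixels), "pose" (4x4, takes a point from camera to world coordinates). Camera axes: x right, y down, z forward; pixel columns grow to the right and rows downward; lengths in m; the calibration is good to about 2 mm. A picture is of the moment at which its call begins.
- job_done(): hands the job in, once; it reports no verdict.
The state is a dict: "clock": time; "joint_pos": joint angles; "joint_vel": joint speeds; "tau": joint torques, N m; "eef_pos": TCP position; "tool_rot": TCP orientation; "ft_force": force on the tool from outside, world axes, zero at the start; "ft_torque": the same for the moment, N m; "grip_width": finger opening in m.
Only numpy, scipy, OpenCV 4.12 (cv2) and the standard library are available. Lean on these libraries where they do the work, as an engineer would, in place of code of your own. Each camera call takes 0.05 s, during which the arm holds its last target.

## Task

Push the sliding nest with the watch fully home under the little green press, then turn the press knob clockwise until the die just touches the watch glass, and from that touch give it one more quarter turn. Do not overtighten or the glass breaks; leave it clamped like that, let go, and do not disturb the things lying around.

Things in the scene. Friction and masses are not known exactly. Their poses are not given: they have to be found in the camera images.
- press: green C-frame bench press, fixed. Origin on the bench under the spindle axis; +x is the way the nest slides home, z up. Bed 100 mm wide, from 170 mm before the axis to 65 mm behind; rails 30 mm high. Column (44 by 34 mm) centred at y = +72 mm; from it a 40 mm wide arm reaches over the axis, 98 to 129 mm above the bench.
- knob (a joint): turn of the press knob in rad (0 to 6.4), growing clockwise seen from above; starts at 0 to 0.3, stays where left. The spindle descends 16 mm per turn, the knob keeps its height. Free turning takes 0.16 N m; the touch adds 0.065 N m at once and then 0.03 per rad (preloaded spring behind the die). Touch comes at least 0.7 rad after the start; the die's set length varies, unmeasured: feel it.
- knob_grip (a point): centre of the knob's grip bar, on the spindle axis 160 mm above the bench. The steel bar is 46 mm long along this point's x axis, 12 mm thick along its y axis, 28 mm high (142 to 170 mm above the bench), on a disc of 38 mm diameter whose top is at 142 mm. Pinch it across its 12 mm thickness from above.
- carriage (a joint): travel of the sliding nest in m: 0 = pulled out (the start), 0.055 = fully home against its stop. Takes about 2 N to slide, stays where it is left.
- post (a point): upright round steel post, 14 mm diameter, by which the nest is pushed or pulled; stands on the near end of the nest slide, 95 mm before the watch's centre. The point is on its axis 62 mm above the bench; the post rises from the slide's top (34 mm above the bench) to 80 mm. A flat collar of 22 mm diameter surrounds its foot up to 38 mm.
- spindle: the press spindle, an upright steel screw with the round die (26 mm diameter) at its lower end; it descends on the spindle axis as the knob turns. Origin on the axis in the press head, about 96 mm above the bench, not at the die's face. The die is part of it.
- watch: round steel watch case with its glass, 42 mm diameter, 14 mm high to the glass's flat top (31 mm diameter), lying loose in the nest ring of the slide, glass up. Origin at the centre of its underside, 34 mm above the bench.
- loupe: bystander: dark eyepiece cup, 40 mm diameter, 34 mm high, standing on the bench; origin under its centre
- oilpot: bystander: small brass pot, 40 mm diameter, 29 mm high; origin under its centre
- screwdriver: bystander: screwdriver lying on the bench, 120 mm long
There are look-alikes about, which are no part of the job. There is more than one size of the watch; the one meant has the size given above.

How it is judged:
On the way, in this order (a step that is already met when the one before it is completed fails the run):
1. the nest is home against its stop before the die comes down on the watch (value of joint carriage above 0.053 m and contact force between spindle and watch below 0.5 N), for 0.2 s.
2. the die touches the watch glass (contact force between spindle and watch above 1 N), for 0.1 s.
At the end, for the whole second after the job is handed in: The nest is home (within 2 mm of its stop) and the die holds the watch glass with the force of a quarter turn past touch: 45 N, allowed 38 to 52 N (about 58 to 122 degrees past touch); the watch lies flat (value of joint carriage above 0.053 m and contact force between spindle and watch between 38 and 52 N and angle between watch's own z axis and vertical below 0.08 rad).
It fails at once if the glass is overloaded (more than 60 N, about 155 degrees past touch) (contact force between spindle and watch above 60 N).
It fails at once if a bystander is shoved more than 25 mm (distance of any of loupe, oilpot, screwdriver from where it was at the start of the episode above 0.025 m).
It also fails if it takes over 72 s, if anything falls off the work surface, if the arm or the gripper's body presses on something with over 40 N, if the wrist force passes 120 N, or if a joint passes its speed limit or range.

## Working session

There is one attempt and no reset: what is moved stays moved. The work goes in short steps, Python scripts to look and compute and a tool call to move; the robot and the scene stay as the last step left them, time stands still between calls to the robot, and variables do not carry over. Pictures are saved under pics/ and viewed, and the job is handed in when it is done.

Besides the shell and the picture viewer there is one more tool, called after "Emit:" in YAML: its name, and indented under it one key for each argument. send_rows: Moves the arm, as the interface text tells. Its arguments: {"type":"object","properties":{"increments":{"type":"array"},"grip":{"type":"number"}},"required":["increments"]}

```bash
ls; mkdir -p pics
python3 - <<'E'
from workcell import *
import cv2,numpy as np
for n in("side","top"):
    c=camera(n); cv2.imwrite(f"pics/{n}0.png",c["color"][:,:,::-1]); np.savez(f"{n}0.npz",**c)
    print(n,c["intrinsics"].tolist(),np.round(c["pose"],3).tolist())
print(get_obs())
E
```

```text
pics
side [[420.6086473211088, 0.0, 279.6490174660264], [0.0, 420.6086473211088, 208.71688616818182], [0.0, 0.0, 1.0]] [[0.995, -0.067, 0.076, 0.453], [-0.099, -0.492, 0.865, -0.63], [-0.021, -0.868, -0.496, 0.503], [0.0, 0.0, 0.0, 1.0]]
top [[419.4473983242765, 0.0, 278.06616591015717], [0.0, 419.4473983242765, 205.08406924331126], [0.0, 0.0, 1.0]] [[-0.007, -0.995, 0.101, 0.444], [-1.0, 0.007, -0.003, 0.009], [0.003, -0.101, -0.995, 1.072], [0.0, 0.0, 0.0, 1.0]]
{'clock': 0.1, 'joint_pos': array([-1.16101065e+00,  2.41373698e-01,  3.86632601e-03,  1.33518517e+00,
       -2.41108711e-06,  1.57079721e+00]), 'joint_vel': array([-0.00030188, -0.00091545,  0.00337713,  0.00086646, -0.00193872,
       -0.00062152]), 'tau': array([-9.61560158e-05, -3.73137832e+01,  2.53009593e+01,  1.08653738e-02,
       -4.14078022e-05, -9.26045885e-06]), 'eef_pos': array([ 0.19899005, -0.45810689,  0.23848676]), 'tool_rot': array([ 9.79082443e-01,  2.03461720e-01, -1.94084909e-04, -9.28030837e-04]), 'ft_force': array([ 0.15262042, -0.20083041, -0.20624189]), 'ft_torque': array([ 0.02293452, -0.02722008, -0.01867982]), 'grip_width': 0.08552545431959581}
```

View pics/side0.png

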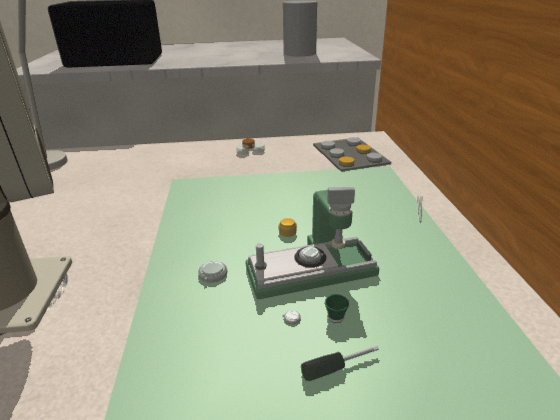

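View pics/top0.png

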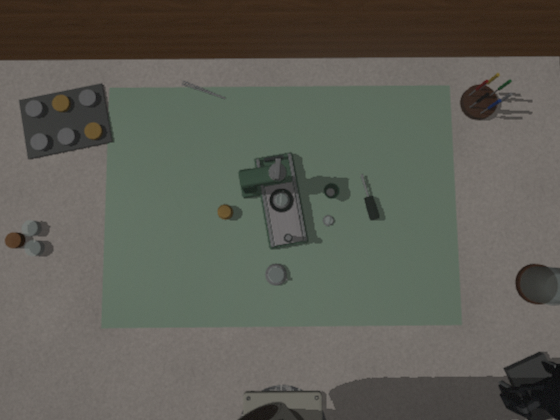

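Run:
```python
import cv2,numpy as np
a=cv2.imread("pics/top0.png")[140:300,200:400]; a=cv2.convertScaleAbs(a,alpha=1.6)
cv2.imwrite("pics/topc.png",cv2.resize(a,None,fx=3.7,fy=3.7,interpolation=cv2.INTER_CUBIC))
a=cv2.imread("pics/side0.png")[170:340,190:400]
cv2.imwrite("pics/sidec.png",cv2.resize(a,None,fx=3.5,fy=3.5,interpolation=cv2.INTER_CUBIC))
```

```text
(no output)
```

View pics/topc.png

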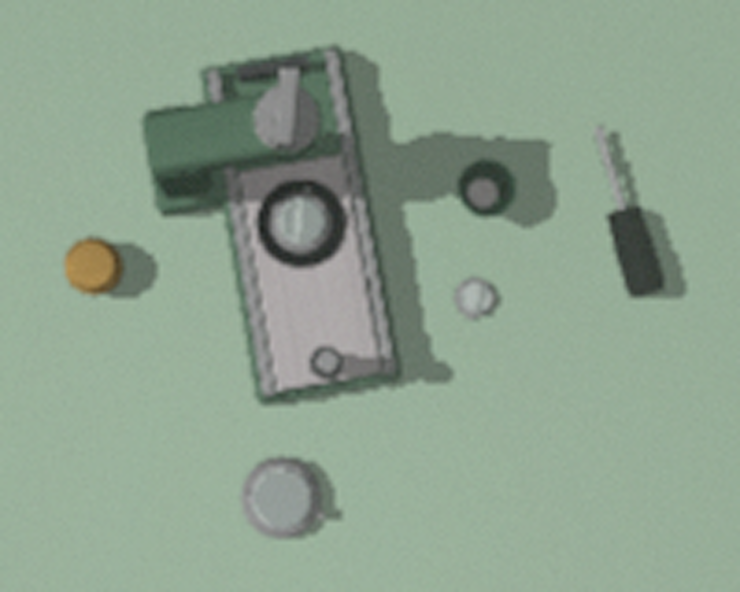

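View pics/sidec.png

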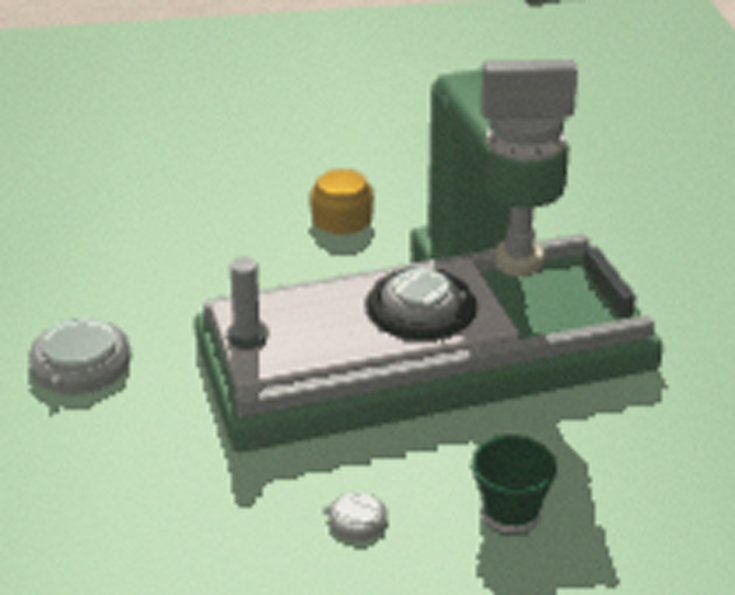

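```bash
cat > h.py <<'E'
import numpy as np,cv2
def cloud(c):
    z=c["z_map"];K=c["intrinsics"];T=c["pose"];v,u=np.indices(z.shape)
    p=np.stack([(u-K[0,2])/K[0,0]*z,(v-K[1,2])/K[1,1]*z,z],-1)
    return p@T[:3,:3].T+T[:3,3]
def ray(c,u,v,h):
    K=c["intrinsics"];T=c["pose"];d=T[:3,:3]@np.array([(u-K[0,2])/K[0,0],(v-K[1,2])/K[1,1],1]);o=T[:3,3]
    return o+d*(h-o[2])/d[2]
E
python3 - <<'E'
import numpy as np,cv2
from h import *
t=np.load("top0.npz");s=np.load("side0.npz")
for n,c in(("top",t),("side",s)):
    P=cloud(c); ok=(c["z_map"]>0)&(P[...,0]>.3)&(P[...,0]<.65)&(abs(P[...,1]+.0)<.2)
    print(n,'bench',np.median(P[ok][:,2]))
    for lo,hi,nm in((.150,.19,'knobtop'),(.07,.095,'70-95')):
        m=ok&(P[...,2]>lo)&(P[...,2]<hi)
        k,l,st,ce=cv2.connectedComponentsWithStats(m.astype(np.uint8))
        for i in range(1,k):
            if st[i,4]<5: continue
            q=P[l==i]; r=cv2.minAreaRect((q[:,:2]*1000).astype(np.float32))
            print(nm,st[i].tolist(),ce[i].round(1),q.mean(0).round(4),[np.round(x,1) for x in r],q.min(0).round(3),q.max(0).round(3))
# frame: bed rails mask, by height 20-40mm in top view
P=cloud(t);m=(P[...,2]>.012)&(P[...,2]<.06)&(P[...,0]>.33)&(P[...,0]<.62)&(abs(P[...,1])<.1)
k,l,st,ce=cv2.connectedComponentsWithStats(m.astype(np.uint8))
i=1+np.argmax(st[1:,4]); q=P[l==i]; r=cv2.minAreaRect((q[:,:2]*1000).astype(np.float32));print('bed',st[i],r)
E
```

```text
top bench 0.0019493493703014453
knobtop [274, 159, 7, 22, 120] [277.4 169.6] [0.6137 0.0072 0.1693] [array([614.9,   7.1]), array([11.9, 44.8]), np.float64(85.0)] [0.592 0.001 0.152] [0.637 0.015 0.174]
70-95 [243, 187, 14, 5, 22] [249.4 189.5] [0.5827 0.0739 0.0811] [array([583.4,  73.3]), array([ 4.4, 31.6]), np.float64(15.6)] [0.58  0.059 0.07 ] [0.59  0.089 0.095]
70-95 [286, 235, 6, 6, 26] [288.3 237.7] [ 0.4676 -0.0178  0.08  ] [array([467.4, -17.6]), array([10. , 11.7]), np.float64(44.5)] [ 0.462 -0.024  0.075] [ 0.474 -0.012  0.085]
side bench 0.002002515271950611
knobtop [328, 187, 27, 14, 349] [340.6 193.1] [0.6153 0.0039 0.1624] [array([616.4,   6.4]), array([13.6, 45.4]), np.float64(81.8)] [ 0.593 -0.001  0.15 ] [0.639 0.016 0.172]
70-95 [313, 206, 14, 17, 129] [318.5 216.1] [0.5897 0.0654 0.0815] [array([588.3,  68.1]), array([14.7, 32.4]), np.float64(45.4)] [0.581 0.058 0.07 ] [0.604 0.085 0.095]
70-95 [335, 229, 8, 10, 61] [338.3 233.3] [0.6154 0.004  0.0792] [array([616.5,   4.8]), array([ 7.5, 13.5]), np.float64(85.1)] [0.61  0.001 0.07 ] [0.624 0.009 0.089]
70-95 [256, 243, 8, 10, 61] [259.1 247.4] [ 0.4685 -0.0196  0.0771] [array([469.3, -17.1]), array([15.7, 12.3]), np.float64(82.2)] [ 0.463 -0.025  0.07 ] [ 0.475 -0.009  0.081]
bed [ 241  178   68   72 2659] ((526.891357421875, 13.378097534179688), (169.27822875976562, 144.620849609375), 10.762909889221191)
```

Candidates (top-view pixels): the nest is empty of ambiguity – watch in nest ring (282,200), large loose look-alike (276,274), small loose look-alike (329,220). I choose the one in the nest. Post at (288,238), knob at (277,170), loupe at (331,190), oilpot at (225,212), screwdriver at (372,197). The crops agree: post ↔ knob axis is 149 mm apart, as described.

Emit:
send_rows:
  increments:
    - [[0,0,0,0,0,-1],[0,0,0,0,0,-1],[0,0,0,0,0,-1],[0,0,0,0,0,-1],[0,0,0,0,0,-1],[0,0,0,0,0,-1],[0,0,0,0,0,-1],[0,0,0,0,0,-1]]
  grip: 1

```text
clock: 1.1
eef_pos: [0.1991, -0.4583, 0.2387]
tool_rot: [0.617, 0.787, 0.0, -0.001]
ft_force: [1.2, 0.6, -1.4]
grip_width: 0.0004
```

Emit:
send_rows:
  increments:
    - [[0,0,0,0,0,-1],[0,0,0,0,0,-1],[0,0,0,0,0,-1],[0,0,0,0,0,-1],[0,0,0,0,0,-1],[0,0,0,0,0,-1],[0,0,0,0,0,-1],[0,0,0,0,0,-1]]

```text
clock: 2.1
eef_pos: [0.1991, -0.4583, 0.2388]
tool_rot: [-0.033, 0.999, 0.001, -0.0]
ft_force: [0.4, -1.2, 0.1]
grip_width: -0.0002
```

```bash
cat >> h.py <<'E'
from scipy.spatial.transform import Rotation as R
def to(o,p):
    Rm=R.from_quat(o["tool_rot"]); d=Rm.inv().apply(np.array(p)-o["eef_pos"])
    x=Rm.as_matrix()[:,0]
    print("pos",o["eef_pos"].round(4),"yaw",np.degrees(np.arctan2(x[1],x[0])).round(2),"shift units",(d/.05).round(3),"j",o["joint_pos"].round(3),"t",round(o["clock"],2),"F",o["ft_force"].round(2),"M",o["ft_torque"].round(3),"w",round(o["grip_width"],4))
E
python3 -c "
from workcell import *;from h import *
to(get_obs(),[.4231,-.0252,.2385])"
```

```text
pos [ 0.1991 -0.4583  0.2388] yaw -176.19 shift units [-5.046  8.344  0.013] j [-1.161  0.241  0.004  1.335 -0.    -1.227] t 2.1 F [ 0.44 -1.2   0.1 ] M [0.016 0.018 0.016] w -0.0002
```

Emit:
send_rows:
  increments:
    - [[-0.5,0.83,0,0,0,0],[-0.5,0.83,0,0,0,0],[-0.5,0.83,0,0,0,0],[-0.5,0.83,0,0,0,0],[-0.5,0.83,0,0,0,0],[-0.5,0.83,0,0,0,0],[-0.5,0.83,0,0,0,0],[-0.5,0.83,0,0,0,0]]

```text
clock: 3.1
eef_pos: [0.379, -0.1136, 0.2391]
tool_rot: [-0.03, 1.0, -0.0, -0.0]
ft_force: [1.1, -0.2, -0.5]
grip_width: 0.0002
```

Emit:
send_rows:
  increments:
    - [[-0.5,0.83,0,0,0,0],[-0.5,0.83,0,0,0,0],[0,0,0,0,0,-0.58],[0,0,0,0,0,0]]

```text
clock: 3.6
eef_pos: [0.4233, -0.0286, 0.2388]
tool_rot: [-0.081, 0.997, 0.0, -0.001]
ft_force: [-0.2, -0.6, -0.2]
grip_width: -0.0
```

```bash
python3 -c "
from workcell import *;from h import *
to(get_obs(),[.4231,-.0252,.06])"
```

```text
pos [ 0.4233 -0.0286  0.2388] yaw -170.7 shift units [-0.011  0.067  3.576] j [-0.067  0.092 -0.177  1.303 -0.    -0.23 ] t 3.6 F [-0.24 -0.62 -0.25] M [0.001 0.051 0.069] w -0.0
```

Emit:
send_rows:
  increments:
    - [[0,0.07,0.6,0,0,0],[0,0,0.8,0,0,0],[0,0,0.8,0,0,0],[0,0,0.8,0,0,0],[0,0,0.57,0,0,0],[0,0,0,0,0,0]]

```text
clock: 4.35
eef_pos: [0.4204, -0.0263, 0.059]
tool_rot: [-0.079, 0.997, 0.0, -0.003]
ft_force: [-0.4, 0.4, 0.2]
grip_width: -0.0001
```

```bash
python3 -c "
from workcell import *;from h import *
c=camera('side');cv2.imwrite('pics/s1.png',cv2.resize(c['color'][150:330,190:400,::-1],None,fx=3.3,fy=3.3))
to(get_obs(),[.5040,-.0115,.06])"
```

```text
pos [ 0.422  -0.0263  0.0604] yaw -170.85 shift units [-1.666  0.031  0.005] j [-0.062  0.267 -0.476  0.829 -0.    -0.222] t 4.4 F [ 0.09  0.03 -0.03] M [ 0.011 -0.063  0.007] w 0.0001
```

View pics/s1.png

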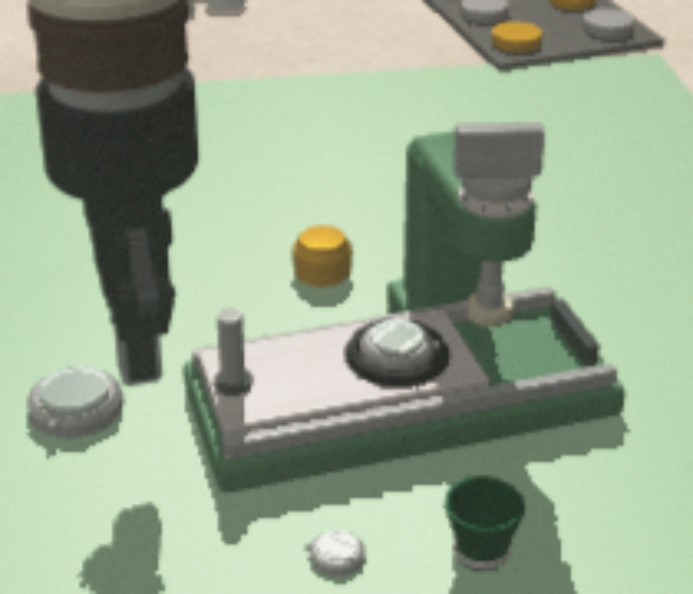

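Emit:
send_rows:
  increments:
    - [[-0.2,0,0,0,0,0],[-0.2,0,0,0,0,0],[-0.15,0,0,0,0,0],[-0.15,0,0,0,0,0],[-0.15,0,0,0,0,0],[-0.15,0,0,0,0,0],[-0.15,0,0,0,0,0],[-0.15,0.03,0,0,0,0]]

```text
clock: 5.4
eef_pos: [0.4872, -0.0142, 0.0606]
tool_rot: [-0.081, 0.997, -0.001, -0.0]
ft_force: [-2.5, -2.7, -0.7]
grip_width: 0.0001
```

Emit:
send_rows:
  increments:
    - [[-0.1,0,0,0,0,0],[-0.1,0,0,0,0,0],[0,0,0,0,0,0]]

```text
clock: 5.78
eef_pos: [0.4977, -0.0119, 0.0609]
tool_rot: [-0.081, 0.997, 0.0, 0.001]
ft_force: [0.2, 0.4, -0.3]
grip_width: 0.0001
```

```bash
python3 -c "
from workcell import *;from h import *
c=camera('side');cv2.imwrite('pics/s2.png',cv2.resize(c['color'][150:330,190:400,::-1],None,fx=3.3,fy=3.3))
to(get_obs(),[.5040,-.0115,.06])"
```

```text
pos [ 0.4977 -0.0118  0.061 ] yaw -170.71 shift units [-0.126 -0.014  0.02 ] j [-0.024  0.389 -0.288  0.892  0.001 -0.186] t 5.83 F [-0.38 -0.38  1.08] M [ 0.005  0.012 -0.053] w -0.0001
```

View pics/s2.png

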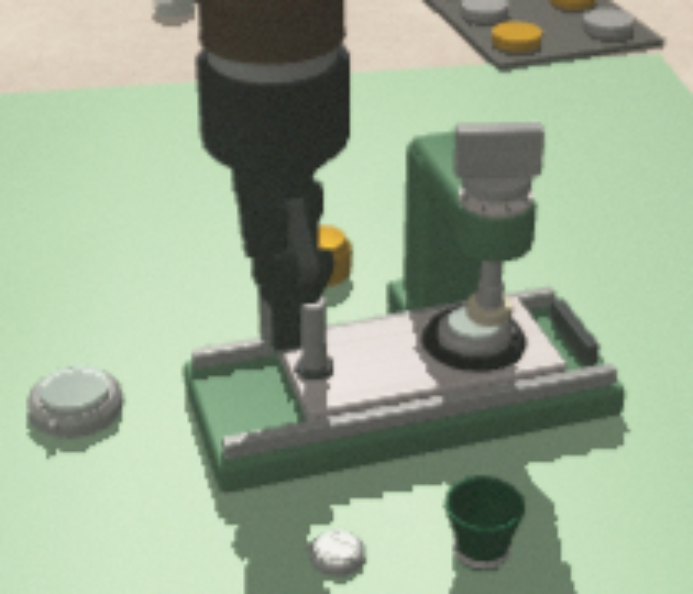

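Emit:
send_rows:
  increments:
    - [[-0.05,0,0,0,0,0],[-0.05,0,0,0,0,0],[-0.04,0,0,0,0,0]]

```text
clock: 6.2
eef_pos: [0.5037, -0.0109, 0.0609]
tool_rot: [-0.081, 0.997, 0.0, -0.0]
ft_force: [-2.4, 0.7, 2.3]
grip_width: -0.0002
```

Emit:
send_rows:
  increments:
    - [[-0.04,0,0,0,0,0],[-0.02,0,0,0,0,0]]

```text
clock: 6.45
eef_pos: [0.506, -0.0105, 0.0607]
tool_rot: [-0.081, 0.997, 0.0, -0.001]
ft_force: [-4.2, -0.6, 3.8]
grip_width: -0.0
```

Emit:
send_rows:
  increments:
    - [[-0.03,0,0,0,0,0]]

```text
clock: 6.58
eef_pos: [0.5061, -0.0106, 0.0605]
tool_rot: [-0.081, 0.997, -0.0, -0.002]
ft_force: [-9.3, -1.3, 7.3]
grip_width: -0.0002
```

Emit:
send_rows:
  increments:
    - [[-0.03,0,0,0,0,0],[0,0,0,0,0,0]]

```text
clock: 6.82
eef_pos: [0.5061, -0.0106, 0.0602]
tool_rot: [-0.081, 0.997, -0.0, -0.004]
ft_force: [-10.5, -1.0, 5.8]
grip_width: -0.0
```

```bash
python3 -c "
from workcell import *;from h import *
c=camera('side');cv2.imwrite('pics/s3.png',cv2.resize(c['color'][150:330,190:400,::-1],None,fx=3.3,fy=3.3))
to(get_obs(),[.5040,-.0115,.06])"
```

```text
pos [ 0.5061 -0.0106  0.0602] yaw -170.75 shift units [ 0.044 -0.011  0.005] j [-0.02   0.41  -0.258  0.91  -0.001 -0.182] t 6.88 F [-9.26 -1.2   7.27] M [-0.292  1.901 -0.009] w -0.0002
```

View pics/s3.png

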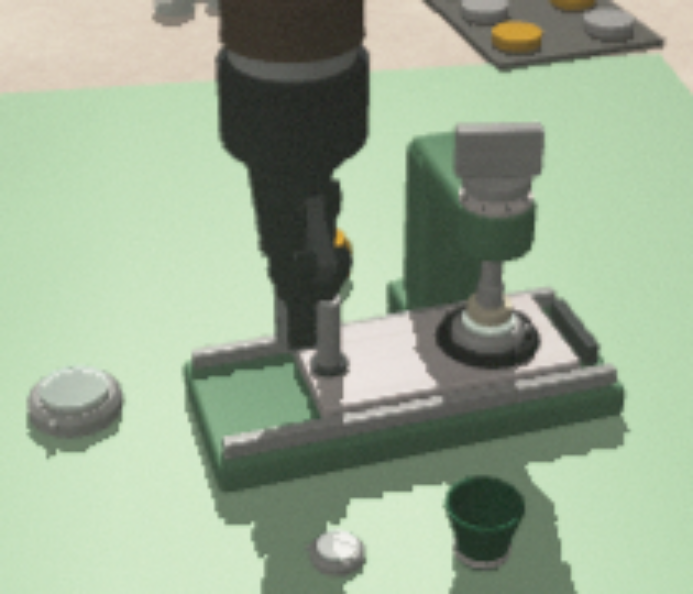

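Emit:
send_rows:
  increments:
    - [[0.2,0,0,0,0,0],[0.4,0,0,0,0,0],[0.2,0,-0.4,0,0,0],[0,0,-0.7,0,0,0],[0,0,-0.8,0,0,0],[0,0,-0.8,0,0,0],[0,0,-0.7,0,0,-0.5],[0,0,0,0,0,-1]]

```text
clock: 7.88
eef_pos: [0.4731, -0.0166, 0.2345]
tool_rot: [-0.213, 0.977, -0.001, 0.005]
ft_force: [-0.3, -0.2, -0.8]
grip_width: -0.0001
```

```bash
python3 -c "
from workcell import *;from h import *
to(get_obs(),[.6145,.007,.235])
for n in('top','side'):
    c=np.load(n+'0.npz');P=cloud(c);q=P[(P[...,2]>(.163 if n=='top' else .15))&(P[...,2]<.18)&(abs(P[...,0]-.615)<.03)&(abs(P[...,1]-.007)<.03)]
    w,v=np.linalg.eigh(np.cov(q[:,:2].T));print(n,len(q),q.mean(0),np.degrees(np.arctan2(v[1,1],v[0,1])))
c=np.load('top0.npz');I=c['color'][145:195,255:305].copy()
cv2.imwrite('pics/kn.png',cv2.resize(cv2.convertScaleAbs(I[:,:,::-1],alpha=1.6),None,fx=11,fy=11,interpolation=cv2.INTER_CUBIC))
"
```

```text
pos [ 0.4731 -0.0166  0.2345] yaw -155.42 shift units [-2.768 -0.747  0.018] j [-0.035  0.183 -0.081  1.297  0.    -0.464] t 7.88 F [-0.29 -0.15 -0.82] M [0.034 0.024 0.003] w -0.0001
top 113 [0.6148038  0.00715941 0.17004516] 175.08922756634038
side 349 [0.615286   0.00387443 0.16236532] 174.18437226276333
```

View pics/kn.png

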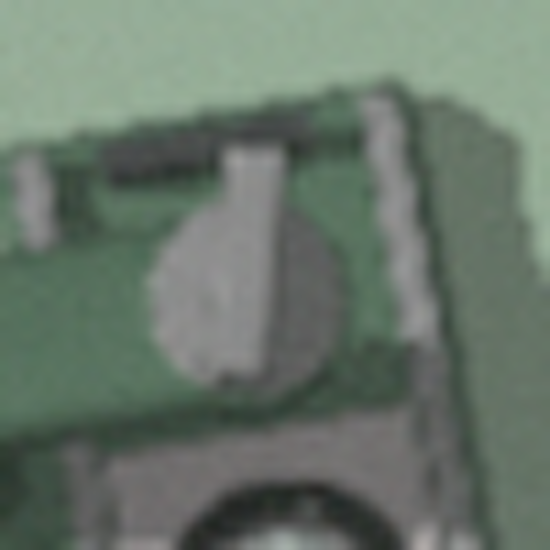

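Emit:
send_rows:
  increments:
    - [[0,0,0,0,0,-1],[0,0,0,0,0,-1],[0,0,0,0,0,-1],[0,0,0,0,0,-1],[0,0,0,0,0,-1],[0,0,0,0,0,-1],[0,0,0,0,0,-1],[0,0,0,0,0,-1]]
  grip: 0.5

```text
clock: 8.88
eef_pos: [0.471, -0.0165, 0.2311]
tool_rot: [0.791, -0.611, 0.001, -0.001]
ft_force: [0.9, -0.1, 1.1]
grip_width: 0.0428
```

Emit:
send_rows:
  increments:
    - [[0,0,0,0,0,-1],[0,0,0,0,0,-1],[0,0,0,0,0,-1],[0,0,0,0,0,-1],[0,0,0,0,0,-1],[0,0,0,0,0,-0.9],[0,0,0,0,0,-0.9],[0,0,0,0,0,0]]

```text
clock: 9.88
eef_pos: [0.4708, -0.0165, 0.231]
tool_rot: [0.998, -0.068, 0.001, -0.0]
ft_force: [-0.2, 0.6, -0.1]
grip_width: 0.0426
```

```bash
python3 -c "
from workcell import *;from h import *
to(get_obs(),[.6148,.007,.235])
"
```

```text
pos [ 0.4708 -0.0165  0.231 ] yaw -7.83 shift units [ 2.79  -0.858 -0.073] j [-0.035  0.186 -0.086  1.297  0.    -3.04 ] t 9.88 F [-0.15  0.64 -0.1 ] M [-0.042  0.02  -0.044] w 0.0426
```

Emit:
send_rows:
  increments:
    - [[0.7,-0.21,0,0,0,0],[0.7,-0.21,0,0,0,0],[0.7,-0.21,0,0,0,0],[0.69,-0.23,0,0,0,0],[0,0,0,0,0,-0.25],[0,0,0,0,0,0]]

```text
clock: 10.62
eef_pos: [0.6146, 0.0074, 0.2302]
tool_rot: [0.999, -0.047, -0.0, -0.0]
ft_force: [0.3, 0.1, -0.5]
grip_width: 0.0429
```

```bash
python3 -c "
from workcell import *;from h import *
to(get_obs(),[.6148,.0068,.154])
for n in('top','side'):
  c=camera(n);np.savez(n+'1.npz',**c);I=c['color'][:,:,::-1]
  I=I[130:270,200:360] if n=='top' else I[110:290,250:430]
  cv2.imwrite(f'pics/{n}4.png',cv2.resize(cv2.convertScaleAbs(I,alpha=1.4),None,fx=3.3,fy=3.3))
"
```

```text
pos [0.6146 0.0074 0.2302] yaw -5.36 shift units [0.005 0.012 1.524] j [ 0.012  0.477  0.324  1.418  0.    -3.036] t 10.62 F [ 0.27  0.08 -0.53] M [-0.017 -0.001  0.041] w 0.0429
```

View pics/side4.png

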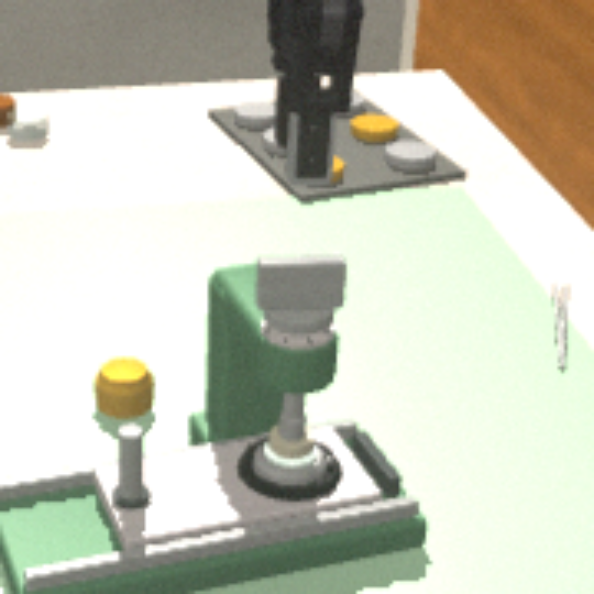

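View pics/top4.png

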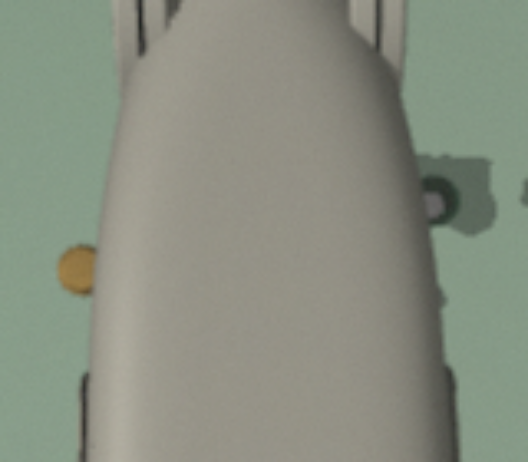

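```bash
python3 -c "
from h import *
for f in('side0','side1'):
    c=np.load(f+'.npz');P=cloud(c)
    m=(P[...,2]>.05)&(P[...,2]<.09)&(P[...,0]<.56)&(P[...,0]>.44)&(abs(P[...,1])<.045);print(f,m.sum(),P[m].mean(0))
"
```

```text
side0 134 [ 0.46854852 -0.02081406  0.06797211]
side1 123 [ 0.52240316 -0.01201727  0.06824318]
```

Emit:
send_rows:
  increments:
    - [[0,0.01,0.3,0,0,0],[0,0,0.3,0,0,0],[0,0,0.3,0,0,0],[0,0,0.25,0,0,0],[0,0,0.2,0,0,0],[0,0,0.15,0,0,0],[0,0,0,0,0,0]]

```text
clock: 11.6
eef_pos: [0.6138, 0.0069, 0.1551]
tool_rot: [0.999, -0.046, -0.001, 0.0]
ft_force: [-0.2, -0.5, 0.2]
grip_width: 0.0427
```

Emit:
send_rows:
  increments:
    - [[0,0,0,0,0,0],[0,0,0,0,0,0],[0,0,0,0,0,0],[0,0,0,0,0,0],[0,0,0,0,0,0]]
  grip: 1

```text
clock: 12.22
eef_pos: [0.6146, 0.0079, 0.1567]
tool_rot: [0.999, -0.045, 0.001, -0.001]
ft_force: [-0.5, 4.7, 4.6]
grip_width: 0.011
```

```bash
python3 -c "
from workcell import *;from h import *
to(get_obs(),[.6148,.0068,.154])
c=camera('side');I=c['color'][110:290,250:430,::-1]
cv2.imwrite(f'pics/side5.png',cv2.resize(I,None,fx=3.3,fy=3.3))
"
```

```text
pos [0.6146 0.0079 0.1567] yaw -5.18 shift units [0.005 0.022 0.054] j [ 1.200e-02  5.100e-01  1.840e-01  1.243e+00  2.000e-03 -3.039e+00] t 12.22 F [-0.53  4.66  4.57] M [ 1.033  0.006 -0.193] w 0.011
```

View pics/side5.png

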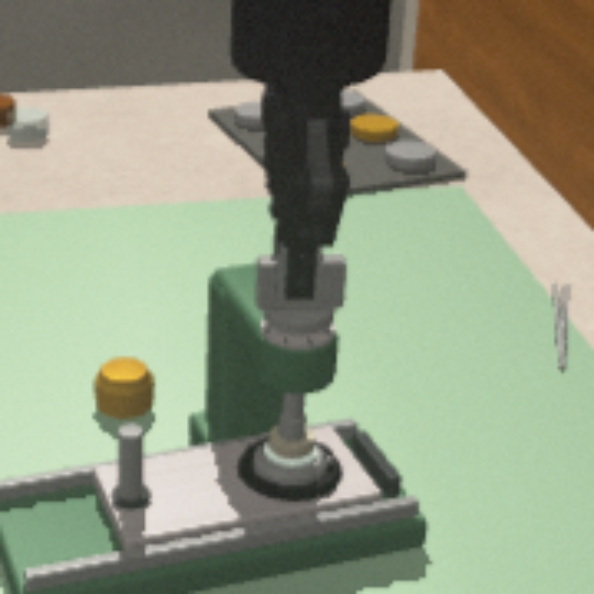

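Emit:
send_rows:
  increments:
    - [[0,-0.02,-0.03,0,0,0],[0,0,0,0,0,0.5],[0,0,0,0,0,0.4]]

```text
clock: 12.65
eef_pos: [0.6147, 0.0084, 0.1568]
tool_rot: [0.992, -0.124, 0.0, -0.0]
ft_force: [3.8, 5.0, -2.0]
grip_width: 0.0101
```

```bash
cat > g.py <<'E'
from workcell import *;from h import *
o=get_obs();to(o,[.6148,.0068,.154]);print("tau",o["tau"].round(3))
E
python3 g.py
```

```text
pos [0.6147 0.0084 0.1568] yaw -14.29 shift units [0.01  0.03  0.056] j [ 1.300e-02  5.110e-01  1.860e-01  1.245e+00  1.000e-03 -2.879e+00] t 12.65 F [ 3.77  5.02 -2.05] M [ 0.863 -0.521  0.151] w 0.0101
tau [ -2.949 -50.476  24.137   1.137  -1.229  -0.277]
```

Emit:
send_rows:
  increments:
    - [[0,0,0,0,0,0.4]]

```text
clock: 12.78
eef_pos: [0.6147, 0.0085, 0.1568]
tool_rot: [0.987, -0.159, 0.0, -0.001]
ft_force: [3.1, 5.3, -2.7]
grip_width: 0.0104
```

```bash
python3 g.py
```

```text
pos [0.6147 0.0085 0.1568] yaw -18.29 shift units [0.012 0.032 0.056] j [ 1.300e-02  5.110e-01  1.860e-01  1.245e+00  1.000e-03 -2.809e+00] t 12.78 F [ 3.13  5.28 -2.7 ] M [ 0.979 -0.657  0.132] w 0.0104
tau [ -3.223 -50.521  24.098   1.19   -1.347  -0.299]
```

Emit:
send_rows:
  increments:
    - [[0,0,0,0,0,0.4]]

```text
clock: 12.9
eef_pos: [0.6148, 0.0087, 0.1568]
tool_rot: [0.981, -0.193, 0.0, -0.001]
ft_force: [3.3, 5.1, -2.7]
grip_width: 0.0109
```

```bash
python3 g.py
```

```text
pos [0.6148 0.0087 0.1568] yaw -22.28 shift units [0.014 0.035 0.055] j [ 1.300e-02  5.110e-01  1.860e-01  1.245e+00  1.000e-03 -2.739e+00] t 12.9 F [ 3.3   5.12 -2.65] M [ 1.032 -0.652  0.178] w 0.0109
tau [ -3.479 -50.581  24.049   1.255  -1.46   -0.298]
```

Emit:
send_rows:
  increments:
    - [[0,0,0,0,0,0.4]]

```text
clock: 13.02
eef_pos: [0.6148, 0.0089, 0.1568]
tool_rot: [0.974, -0.227, 0.0, -0.001]
ft_force: [3.5, 5.4, -3.0]
grip_width: 0.011
```

```bash
python3 g.py
```

```text
pos [0.6148 0.0089 0.1568] yaw -26.27 shift units [0.017 0.037 0.055] j [ 1.400e-02  5.110e-01  1.860e-01  1.245e+00  2.000e-03 -2.670e+00] t 13.03 F [ 3.49  5.45 -3.02] M [ 1.078 -0.687  0.158] w 0.011
tau [ -3.724 -50.653  23.992   1.333  -1.568  -0.297]
```

Emit:
send_rows:
  increments:
    - [[0,-0.03,0,0,0,0.4],[0,0,0,0,0,0.4],[0,0,0,0,0,0.4]]

```text
clock: 13.4
eef_pos: [0.6152, 0.0094, 0.1567]
tool_rot: [0.945, -0.328, 0.0, -0.0]
ft_force: [2.8, 4.6, -2.2]
grip_width: 0.0106
```

```bash
python3 g.py
```

```text
pos [0.6152 0.0094 0.1567] yaw -38.3 shift units [0.027 0.046 0.055] j [ 0.015  0.512  0.188  1.246  0.    -2.458] t 13.4 F [ 2.76  4.59 -2.25] M [ 0.749 -0.466  0.19 ] w 0.0106
tau [ -2.477 -50.421  24.232   0.988  -1.029  -0.303]
```

Emit:
send_rows:
  increments:
    - [[0,0,0,0,0,0.4],[0,0,0,0,0,0.4]]

```text
clock: 13.65
eef_pos: [0.6154, 0.0097, 0.1568]
tool_rot: [0.92, -0.393, 0.0, -0.0]
ft_force: [3.5, 4.5, -3.3]
grip_width: 0.0107
```

```bash
python3 g.py
```

```text
pos [0.6154 0.0097 0.1568] yaw -46.29 shift units [0.033 0.049 0.055] j [ 1.500e-02  5.120e-01  1.880e-01  1.246e+00  1.000e-03 -2.318e+00] t 13.65 F [ 3.5   4.47 -3.27] M [ 0.897 -0.589  0.191] w 0.0107
tau [ -2.892 -50.658  24.047   1.242  -1.209  -0.301]
```

Emit:
send_rows:
  increments:
    - [[0,0,0,0,0,0.4],[0,0,0,0,0,0.4]]

```text
clock: 13.9
eef_pos: [0.6157, 0.0099, 0.1567]
tool_rot: [0.89, -0.456, 0.0, -0.001]
ft_force: [4.0, 5.1, -1.8]
grip_width: 0.0105
```

```bash
python3 g.py
```

```text
pos [0.6157 0.0099 0.1567] yaw -54.28 shift units [0.04  0.051 0.055] j [ 1.600e-02  5.120e-01  1.880e-01  1.245e+00  1.000e-03 -2.179e+00] t 13.9 F [ 3.98  5.08 -1.79] M [ 0.954 -0.702  0.17 ] w 0.0105
tau [ -3.22  -50.912  23.842   1.526  -1.36   -0.298]
```

Emit:
send_rows:
  increments:
    - [[0,0,0,0,0,0.4],[0,0,0,0,0,0.4]]

```text
clock: 14.15
eef_pos: [0.616, 0.0101, 0.1568]
tool_rot: [0.856, -0.517, 0.0, -0.001]
ft_force: [5.3, 6.2, -3.6]
grip_width: 0.0105
```

```bash
python3 g.py
```

```text
pos [0.616  0.0101 0.1568] yaw -62.25 shift units [0.048 0.053 0.056] j [ 1.600e-02  5.120e-01  1.880e-01  1.245e+00  1.000e-03 -2.039e+00] t 14.15 F [ 5.34  6.17 -3.63] M [ 1.064 -0.892  0.196] w 0.0105
tau [ -3.521 -51.184  23.619   1.836  -1.47   -0.225]
```

Emit:
send_rows:
  increments:
    - [[0,-0.03,0,0,0,0.4],[0,-0.004,0,0,0,0.4]]

```text
clock: 14.4
eef_pos: [0.6164, 0.0103, 0.1568]
tool_rot: [0.818, -0.576, -0.0, 0.0]
ft_force: [1.6, 3.3, -1.4]
grip_width: 0.0107
```

```bash
python3 g.py
```

```text
pos [0.6164 0.0103 0.1568] yaw -70.28 shift units [0.055 0.054 0.055] j [ 0.017  0.515  0.193  1.249  0.    -1.898] t 14.4 F [ 1.6   3.28 -1.38] M [ 0.75 -0.24  0.18] w 0.0107
tau [ -2.493 -50.201  24.479   0.61   -1.046  -0.233]
```

Emit:
send_rows:
  increments:
    - [[0,-0.004,0,0,0,0.4],[0,-0.004,0,0,0,0.4]]

```text
clock: 14.65
eef_pos: [0.6168, 0.0105, 0.1568]
tool_rot: [0.776, -0.631, -0.0, -0.0]
ft_force: [1.5, 4.2, -2.3]
grip_width: 0.0107
```

```bash
python3 g.py
```

```text
pos [0.6168 0.0105 0.1568] yaw -78.29 shift units [0.064 0.054 0.055] j [ 0.017  0.516  0.194  1.249  0.    -1.758] t 14.65 F [ 1.48  4.22 -2.33] M [ 0.727 -0.303  0.228] w 0.0107
tau [ -2.541 -50.312  24.463   0.619  -1.058  -0.231]
```

Emit:
send_rows:
  increments:
    - [[0,-0.004,0,0,0,0.4],[0,-0.004,0,0,0,0.4]]

```text
clock: 14.9
eef_pos: [0.6172, 0.0105, 0.1568]
tool_rot: [0.73, -0.684, -0.0, 0.0]
ft_force: [1.4, 4.4, -0.8]
grip_width: 0.011
```

```bash
python3 g.py
```

```text
pos [0.6172 0.0105 0.1568] yaw -86.28 shift units [0.071 0.052 0.055] j [ 0.017  0.516  0.195  1.25   0.    -1.619] t 14.9 F [ 1.45  4.35 -0.82] M [ 0.754 -0.275  0.184] w 0.011
tau [ -2.523 -50.344  24.471   0.606  -1.059  -0.227]
```

```bash
python3 -c "
from workcell import *;from h import *
L=[];T=[]
for i in range(6):
    c=camera('side');o=get_obs();L.append(o['ft_torque'][2]);T.append(o['tau'][5])
print(np.round(L,3),np.mean(L),np.round(T,3))
I=c['color'][215:285,300:380,::-1]
a=np.load('side1.npz')['color'][215:285,300:380,::-1]
cv2.imwrite(f'pics/side6.png',cv2.resize(np.hstack([a,I]),None,fx=5,fy=5,interpolation=cv2.INTER_CUBIC))
"
```

```text
[ 0.067 -0.098 -0.1   -0.065 -0.035 -0.021] -0.04185317714162359 [ 0.242  0.129 -0.035 -0.073 -0.064 -0.052]
```

View pics/side6.png

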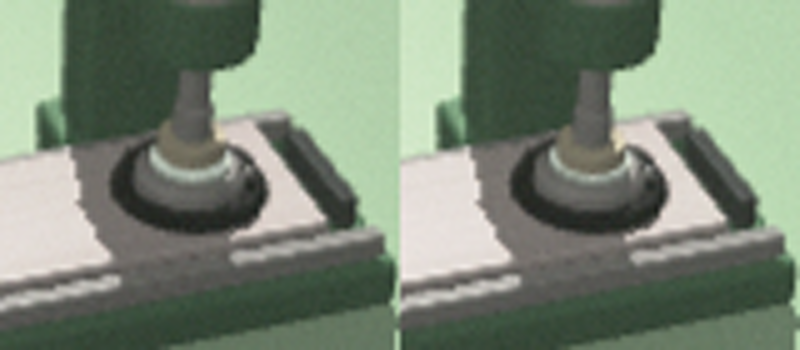

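```bash
python3 -c "
from workcell import *;from h import *
c=camera('side');np.savez('side2.npz',**c)
I=c['color'][235:263,322:358,::-1]
a=np.load('side1.npz')['color'][235:263,322:358,::-1]
cv2.imwrite(f'pics/side7.png',cv2.resize(np.hstack([a,I]),None,fx=11,fy=11,interpolation=cv2.INTER_NEAREST))
K=c['intrinsics'];T=np.linalg.inv(c['pose'])
d=np.array([.453-.617,-.63-.008]);d/=np.linalg.norm(d)
for r,z in((13,.048),(13,.0505),(15.5,.048),(21,.045),(13,.044)):
    p=np.array([.617+d[0]*r/1e3,.008+d[1]*r/1e3,z,1]);q=K@(T@p)[:3];print(r,z,q[:2]/q[2]-[322,235])
g=lambda n:np.load(n)['color'][235:263,338:341].astype(int).mean((1)).round().astype(int)
print(np.hstack([g('side1.npz'),g('side2.npz')]).tolist())
to(get_obs(),[0,0,0]);print(get_obs()['tau'])
"
```

```text
13 0.048 [15.6298745  14.96016833]
13 0.0505 [15.69450531 13.85288984]
15.5 0.048 [15.58384072 15.74110531]
21 0.045 [15.40398295 18.80538424]
13 0.044 [15.52689206 16.724501  ]
[[86, 86, 82, 90, 91, 86], [87, 88, 84, 89, 89, 85], [99, 98, 94, 86, 89, 83], [92, 92, 89, 98, 99, 93], [88, 87, 83, 95, 95, 90], [87, 87, 81, 90, 90, 86], [85, 85, 82, 87, 89, 83], [83, 85, 81, 87, 89, 84], [96, 96, 86, 87, 88, 84], [113, 108, 95, 98, 97, 88], [118, 114, 97, 118, 114, 98], [107, 105, 89, 122, 117, 101], [103, 99, 85, 113, 109, 94], [111, 111, 97, 108, 104, 89], [167, 175, 163, 116, 115, 102], [170, 180, 168, 167, 174, 162], [125, 131, 122, 131, 138, 128], [98, 99, 93, 100, 102, 96], [99, 99, 96, 102, 103, 98], [101, 100, 96, 104, 102, 98], [92, 92, 88, 94, 95, 91], [85, 85, 81, 87, 87, 82], [51, 54, 51, 53, 54, 50], [40, 42, 37, 41, 44, 40], [38, 40, 37, 38, 40, 36], [37, 41, 37, 37, 41, 37], [48, 50, 45, 51, 53, 50], [105, 101, 97, 106, 103, 98]]
pos [0.6172 0.0105 0.1567] yaw -86.16 shift units [-0.616 12.329  3.14 ] j [ 1.700e-02  5.160e-01  1.950e-01  1.250e+00  1.000e-03 -1.621e+00] t 15.25 F [ 3.1   4.7  -3.52] M [ 0.968 -0.494 -0.07 ] w 0.0107
[-2.77368911e+00 -5.14327383e+01  2.47508168e+01  9.54551920e-01
 -1.30843397e+00 -5.10823983e-02]
```

View pics/side7.png

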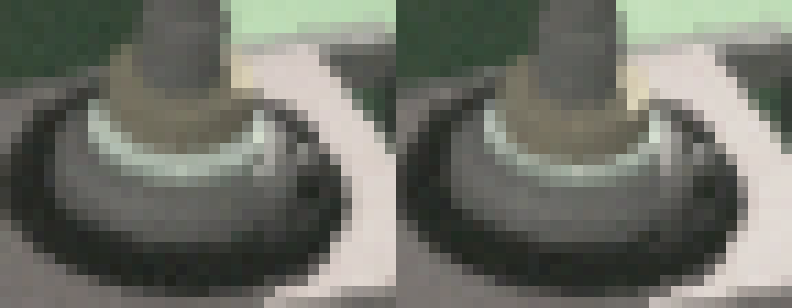

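Emit:
send_rows:
  increments:
    - [[0,-0.004,0,0,0,0.4],[0,-0.004,0,0,0,0.4],[0,-0.004,0,0,0,0.4],[0,-0.004,0,0,0,0.4]]

```text
clock: 15.75
eef_pos: [0.6179, 0.0104, 0.1568]
tool_rot: [-0.628, 0.778, 0.0, -0.0]
ft_force: [2.7, 4.4, -4.0]
grip_width: 0.0104
```

```bash
python3 g.py
```

```text
pos [0.6179 0.0104 0.1568] yaw -102.25 shift units [0.084 0.046 0.055] j [ 1.700e-02  5.180e-01  1.970e-01  1.251e+00  1.000e-03 -1.340e+00] t 15.75 F [ 2.67  4.35 -3.97] M [ 0.902 -0.44   0.228] w 0.0104
tau [ -2.887 -51.488  24.773   0.907  -1.255  -0.219]
```

Emit:
send_rows:
  increments:
    - [[0,-0.004,0,0,0,0.4],[0,-0.004,0,0,0,0.4]]

```text
clock: 16.0
eef_pos: [0.6183, 0.0104, 0.1568]
tool_rot: [-0.572, 0.82, 0.0, -0.0]
ft_force: [2.5, 4.3, -3.4]
grip_width: 0.0105
```

```bash
python3 g.py
```

```text
pos [0.6183 0.0104 0.1568] yaw -110.24 shift units [0.091 0.041 0.055] j [ 1.700e-02  5.190e-01  1.990e-01  1.251e+00  1.000e-03 -1.201e+00] t 16.0 F [ 2.49  4.26 -3.38] M [ 0.871 -0.419  0.232] w 0.0105
tau [ -2.872 -51.511  24.785   0.893  -1.261  -0.216]
```

Emit:
send_rows:
  increments:
    - [[0,-0.004,0,0,0,0.4],[0,-0.004,0,0,0,0.4]]

```text
clock: 16.25
eef_pos: [0.6186, 0.0102, 0.1568]
tool_rot: [-0.513, 0.858, 0.0, -0.0]
ft_force: [2.7, 3.7, -2.8]
grip_width: 0.011
```

```bash
python3 g.py; python3 -c "
from workcell import *;from h import *
c=camera('side');np.savez('side3.npz',**c)
g=lambda n:np.load(n)['color'][240:256,335:343].astype(float).mean((1,2)).round(1)
for n in '123':print(g(f'side{n}.npz').tolist())
A=[cv2.cvtColor(np.load(f'side{n}.npz')['color'],cv2.COLOR_RGB2GRAY)[236:252,328:352].astype(np.float32) for n in '123']
B=[a[:12] for a in A]
print([cv2.phaseCorrelate(B[i],B[j]) for i,j in((0,1),(0,2),(1,2))])
"
```

```text
pos [0.6186 0.0102 0.1568] yaw -118.24 shift units [0.096 0.035 0.055] j [ 1.600e-02  5.190e-01  2.000e-01  1.252e+00  1.000e-03 -1.062e+00] t 16.25 F [ 2.75  3.67 -2.77] M [ 0.906 -0.437  0.267] w 0.011
tau [ -2.861 -51.533  24.798   0.879  -1.268  -0.214]
[91.5, 88.7, 89.2, 98.5, 107.2, 105.6, 99.2, 97.8, 120.8, 170.4, 160.5, 119.4, 95.9, 98.5, 97.9, 90.0]
[95.6, 97.2, 98.5, 94.7, 101.9, 111.5, 109.8, 104.0, 100.5, 126.2, 157.3, 125.8, 100.2, 101.9, 102.8, 91.3]
[95.4, 98.0, 97.8, 94.3, 100.8, 110.1, 110.3, 104.2, 100.8, 122.7, 156.8, 125.7, 99.6, 101.4, 102.3, 92.0]
[((0.2522562706902427, 0.024346366941634834), 0.9443245687418513), ((0.3396818332962628, -0.0057036547426800865), 0.9419383518397808), ((0.03019567438534665, 0.011446662754073245), 1.0128797662133973)]
```

Emit:
send_rows:
  increments:
    - [[0,-0.004,0,0,0,0.4],[0,-0.004,0,0,0,0.4],[0,-0.004,0,0,0,0.4],[0,-0.004,0,0,0,0.4],[0,-0.004,0,0,0,0.4],[0,-0.004,0,0,0,0.4],[0,-0.004,0,0,0,0.4],[0,0,0,0,0,0.15]]

```text
clock: 17.3
eef_pos: [0.6197, 0.0093, 0.1568]
tool_rot: [-0.279, 0.96, 0.0, -0.0]
ft_force: [2.9, 4.4, -2.9]
grip_width: 0.0109
```

```bash
python3 g.py; python3 -c "
from workcell import *;from h import *
c=camera('side');np.savez('side4.npz',**c);I=c['color'][150:270,280:400,::-1]
cv2.imwrite(f'pics/side8.png',cv2.resize(I,None,fx=4.5,fy=4.5))
for n in '34':print(np.load(f'side{n}.npz')['color'][240:256,335:343].astype(float).mean((1,2)).round(1).tolist())
"; python3 g.py
```

```text
pos [0.6197 0.0093 0.1568] yaw -147.64 shift units [0.109 0.011 0.056] j [ 1.500e-02  5.210e-01  2.030e-01  1.253e+00  1.000e-03 -5.500e-01] t 17.3 F [ 2.92  4.38 -2.89] M [ 0.944 -0.573  0.256] w 0.0109
tau [ -2.911 -52.126  24.972   1.028  -1.337   0.145]
[95.4, 98.0, 97.8, 94.3, 100.8, 110.1, 110.3, 104.2, 100.8, 122.7, 156.8, 125.7, 99.6, 101.4, 102.3, 92.0]
[94.7, 97.7, 98.6, 94.3, 102.3, 109.8, 109.2, 102.6, 100.6, 123.3, 155.8, 124.3, 99.2, 101.8, 101.2, 92.8]
pos [0.6197 0.0093 0.1568] yaw -147.67 shift units [0.109 0.011 0.056] j [ 0.015  0.521  0.203  1.253  0.    -0.55 ] t 17.35 F [ 2.85  5.15 -4.07] M [ 0.98 -0.49  0.17] w 0.0104
tau [ -2.886 -52.116  24.981   1.012  -1.362   0.255]
```

View pics/side8.png

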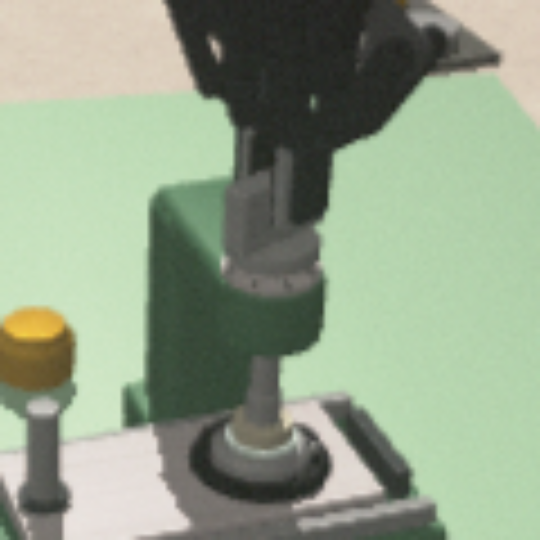

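Emit:
send_rows:
  increments:
    - [[0,0,0,0,0,0],[0,0,0,0,0,0],[0,0,0,0,0,0],[0,0,0,0,0,0]]
  grip: 0.5

```text
clock: 17.85
eef_pos: [0.6197, 0.0086, 0.1575]
tool_rot: [-0.278, 0.961, -0.0, 0.0]
ft_force: [0.1, -0.2, -0.1]
grip_width: 0.0427
```

Emit:
send_rows:
  increments:
    - [[0,0,-0.2,0,0,0],[0,0,-0.4,0,0,0],[0,0,-0.5,0,0,0],[0,0,-0.6,0,0,0],[0,0,-0.5,0,0,0],[0,0,0,0,0,0]]

```text
clock: 18.6
eef_pos: [0.6212, 0.009, 0.2705]
tool_rot: [-0.278, 0.961, -0.001, 0.003]
ft_force: [-0.1, 0.6, -0.1]
grip_width: 0.0428
```

```bash
python3 g.py; python3 -c "
from workcell import *;from h import *
c=camera('side');np.savez('side5.npz',**c);I=c['color'][150:300,230:400,::-1]
cv2.imwrite(f'pics/side9.png',cv2.resize(I,None,fx=4,fy=4))
P=cloud(c);q=P[(P[...,2]>.15)&(P[...,2]<.18)&(abs(P[...,0]-.615)<.035)&(abs(P[...,1]-.007)<.035)]
w,v=np.linalg.eigh(np.cov(q[:,:2].T));print(len(q),q.mean(0),np.degrees(np.arctan2(v[1,1],v[0,1])),w)
m=(P[...,2]>.05)&(P[...,2]<.09)&(P[...,0]<.56)&(P[...,0]>.44)&(abs(P[...,1])<.045);print(m.sum(),P[m].mean(0))
print(c['color'][240:256,335:343].astype(float).mean((1,2)).round(1).tolist())
"
```

```text
pos [0.6212 0.009  0.2705] yaw -147.72 shift units [0.143 0.039 2.33 ] j [ 0.015  0.479  0.431  1.516 -0.    -0.549] t 18.6 F [-0.12  0.61 -0.09] M [ 0.039 -0.002 -0.007] w 0.0428
tau [-2.0000e-03 -4.9462e+01  2.6394e+01  3.1800e-01 -1.0000e-03 -0.0000e+00]
297 [0.61497337 0.00302318 0.16264951] -149.95176117753658 [1.04138972e-05 2.04023364e-04]
122 [ 0.52240885 -0.0118448   0.06827351]
[93.1, 95.2, 95.2, 91.6, 98.2, 107.0, 108.2, 100.5, 97.8, 118.4, 152.0, 121.2, 96.5, 99.6, 99.9, 88.8]
```

View pics/side9.png

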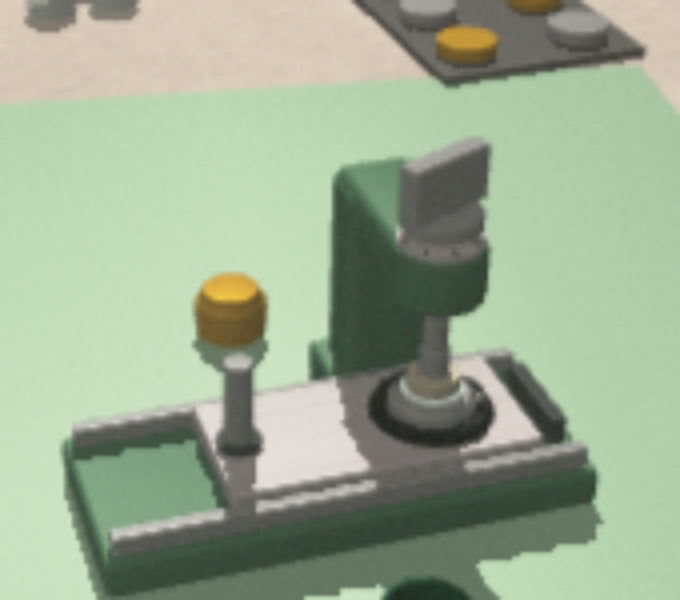

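```bash
python3 -c "
from workcell import *
print(job_done())"
```

```text
the job is handed in; nothing more can be done
None
```

I pushed the nest home by its post, turned the knob clockwise past the die's touch on the watch glass by about a quarter turn, let go and handed the job in. It finished at about 18.6 s of the 72 s allowed. No verdict was reported.

**Nest:** The nest stopped hard against its stop at about 10 N. The camera shows the post moved 54.6 mm from the start and in the same place after the clamping.

**Touch:** I gripped the bar once and did not regrasp. Joint 6 torque stepped by about 0.07 N m between tool yaws −54° and −62°, so I took touch as −58°. From −86° on, the side pictures show the die no longer moving.

**Clamping:** I stopped at tool yaw −147.7°, which puts the knob about 86–93° past touch against the allowed 58–122°. After release the bar measured about −150°, so it did not slip or spring back.

**Checks that were weaker or disagreed:**
- **Wrist torque:** it showed the touch step less clearly, with noise of about 0.02 N m. It read roughly 0.17 before touch, 0.20 just after and 0.26 at the end.
- **Joint 6 torque:** its sign was opposite to what I expected, so I relied on the size of the step and the stationary die.
- **Knob axis:** I gripped the bar about 2.7 mm off-centre, which gave side forces up to about 8 N until I followed the arc.
- **Bystanders:** I saw nothing touch them, but I did not measure them again at the end.

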